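Let the large steel ball out of the bench ball rack

TASK

A wooden rack with two side-by-side lanes holds one steel forming ball in each lane, behind a gate that hangs from the inner end of a rocking lever. With a fingertip, press down the outer pad of the lever on the side of the larger ball and keep it down until that ball has rolled out into the catch pocket at the foot of its lane, then let the lever come back up so that the gate is shut. Do not touch the balls, do not press the other lever, leave the smaller ball in its lane and do not disturb the other things on the bench.

Things in the scene. Friction and masses are not known exactly. Their poses are not given: they have to be found in the camera images.
- rack: fixed wooden ball rack, base board 300 x 420 mm, 16 mm thick. Origin on the table midway between the gates; x points up the two lanes (away from the robot, yaw within 0.4 rad), y left, z up. Lanes with aluminium sides, 40 mm wide inside, at y = +45 mm (left) and -45 mm (right), slope down to -x; floor 55 mm up at the gates (x = 0). Lever pivot posts at y = +/-115 mm, 120 mm high
- pocket_left (a point): centre of the floor of the left lane's open-topped wooden catch pocket: inside 83 mm along the rack's x, 58 mm along y, floor 30 mm above the table, walls 66 mm high
- pocket_right (a point): the same for the right lane's catch pocket
- pad_left (a point): Left press pad: flat black plate 36 x 36 mm, 10 mm thick, on the outer (rack +y) end of the left rocking lever. Origin at the centre of its top face, 122 mm above the table and level at rest; its z is up at rest. Free air above it, and below it down to the 16 mm base board
- pad_right (a point): Right press pad: flat black plate 36 x 36 mm, 10 mm thick, on the outer (rack -y) end of the right rocking lever. Origin at the centre of its top face, 122 mm above the table and level at rest; its z is up at rest. Free air above it, and below it down to the 16 mm base board
- lever_left (a joint): Left rocking lever, angle in rad: 0 at rest (level, gate down across the left lane), grows as the pad is pressed, stop at 0.7. Hinge along the rack's x axis, 110 mm above the table, 60 mm inboard of the pad's centre. 0.6 rad lowers the pad by about 35 mm. Gate clears the large ball from about 0.5 rad, the small one at 0.2. Spring: about 2 to 4 N at the pad; it returns by itself
- lever_right (a joint): Right rocking lever, angle in rad: 0 at rest (level, gate down across the right lane), grows as the pad is pressed, stop at 0.7. Hinge along the rack's x axis, 110 mm above the table, 60 mm inboard of the pad's centre. 0.6 rad lowers the pad by about 35 mm. Gate clears the large ball from about 0.5 rad, the small one at 0.2. Spring: about 2 to 4 N at the pad; it returns by itself
- large_ball_center (a point): centre of the larger plain steel ball, 36 mm diameter; it starts resting against the upper side of the gate in the left or the right lane. It rolls to the pocket within about 1 s of the gate opening, and then stays on its lane's side of the rack
- small_ball_center (a point): centre of the smaller plain steel ball, 16 mm diameter; it starts against the gate of the other lane
- jar: bystander, loose: glass jar with a metal lid, 44 mm across and 50 mm tall; origin at its underside
- doming_block: bystander, loose: steel doming block, a 45 mm cube with shallow round dimples; origin at its underside
- ring_clamp: bystander, loose: turned wooden ring clamp standing upright, up to 36 mm across, 82 mm tall; origin at its underside
- pliers: bystander, loose: pliers with blue sleeves lying flat, 155 mm long, jaws to the body's +x; origin at its underside
- graver: bystander, loose: screwdriver-shaped graver lying along its body's x axis; origin at its underside
- hammer: bystander, loose: small hammer lying along its body's x axis; origin at its underside
- brush: bystander, loose: bench brush lying along its body's x axis; origin at its underside
- large_ball: the larger ball itself (its frame turns as it rolls; use its centre)
- small_ball: the smaller ball itself (its frame turns as it rolls; use its centre)
Things that resemble listed ones, but are neither listed nor needed, are in the scene too. Leave any green look-alike of the large_ball alone.

How it is judged:
By the outcome, as a careful person would: the job done as asked, in the order asked, and still so for the second after the job is handed in, with the robot touching nothing.
It also fails if it takes over 29 s, if anything falls off the work surface, if the arm or the gripper's body presses on something with over 40 N, if the wrist force passes 120 N, or if a joint passes its speed limit or range.

ROBOT

A 6-joint arm with a two-finger parallel gripper is mounted at the origin on the work surface. World frame = base frame: x ahead of the robot, y to its left, z up, the work surface at z = 0. Lengths are in m, angles in rad, forces in N, time in s.
With the tool pointing down it reaches from about 0.275 to 0.825 m from the base axis. Payload 5.2 kg.
Tool frame: the origin (TCP) lies midway between the tips of the shut fingers; the grasp point (between the pads) lies 19 mm behind it; z points along the fingers, y is the direction in which the jaws open and shut (so a half turn about z gives the same grasp; the last joint's range is limited). The gripper opens to 93 mm and grips with 3 to 60 N. Pads are 15 mm wide; open, the fingers measure 128 mm over their backs; the gripper's body (75 mm by 188 mm) begins 65 mm behind the grasp point.
Start: joints at [-1.529, 0.259, 1.535, -0, 1.348, -0.203], TCP at [0.133, -0.534, 0.219] pointing down, gripper open.
Joint ranges: [-3.14, 3.14], [-0.91, 2.08], [0.19, 2.58], [-1.22, 4.36], [0.22, 2.71], [-3.12, 3.12]. Speed limits (rad/s): [2.57, 2.57, 3.14, 3.14, 3.14, 3.14].

INTERFACE

Orientations are given as a unit quaternion [w, x, y, z].
In Python, from plant import sensors, snapshot, job_done gives the robot as it stands. The module is installed in compiled form; this text tells all that it offers.
- The arm moves only by the tool send_rows, never from a script. Its arguments are lists of equal length, an entry for each row: "slide": the shift along the world's x, y, z in cm, a list of three; "delta_rot": the turn, a rotation vector about the world's x, y, z in rad, a list of three; "gripper": the gripper's target within -1 to 1 (shut at 1, half-way at 0, fully open at -1). In form: {"slide": [[dx, dy, dz], ...], "delta_rot": [[ax, ay, az], ...], "gripper": [gripper, ...]}. A call has 1 to 5 rows; each row shifts and turns the pose as measured when the row begins; what a row does not reach is not made up. A row lasts 1/10 s, in which the tool goes at most 50 mm and 8.59 degrees, less where a joint would pass 70% of its speed; a pose out of reach is approached as far as the arm can. A call with a gripper value outside its range is refused whole. The fingers move at their own pace and stop on an object; "newtons" is the grip in N (left out, the last holds). Time passes only in rows, so rows that do not move let the fingers close. It gives the time, the measured TCP pose, the force and the opening at its end, in the units of the state.
- sensors.state(): the state, without advancing time (a new reading comes with each control period).
- snapshot(name): name is "scene" or "side" or "wrist"; returns a dict with "pixels" (420x560x3 uint8, red, green, blue), "z_map" (420x560 float32, m along the optical axis (not along the pixel's ray), 0 where there is no reading), "vertical_fov" (degrees; the focal length in pixels is half the picture's height over the tangent of half this angle, whatever the lens; pixels are square), "cx", "cy" (the principal point, pixels), "world_from_camera" (4x4, takes a point from camera to world coordinates); the wrist camera has in their place "mount" (4x4, takes a point from camera to tool coordinates, whose origin is the TCP and whose axes are the flange's). Camera axes: x right, y down, z forward; pixel columns grow to the right and rows downward; lengths in m; the calibration is good to about 2 mm. A picture is of the moment at which its call begins: read the wrist's pose just before it.
- job_done(): hands the job in, once; it reports no verdict.
The state is a dict: "time": time; "joint_pos": joint angles; "qvel": joint speeds; "effort": joint torques, N m; "eef_pos": TCP position; "orientation": TCP orientation; "ft_force": force on the tool from outside, world axes, zero at the start; "wrist_torque": the same for the moment, N m; "gripper_width": finger opening in m.
Only numpy, scipy, OpenCV 4.12 (cv2) and the standard library are available. Lean on these libraries where they do the work, as an engineer would, in place of code of your own. Each camera call takes 0.05 s, during which the arm holds its last target. There are 200 camera calls.

## Working session

There is one attempt and no reset: what is moved stays moved. The work goes in short steps, Python scripts to look and compute and a tool call to move; the robot and the scene stay as the last step left them, time stands still between calls to the robot, and variables do not carry over. Pictures are saved under pics/ and viewed, about 8 in all and at most 12, crops included, and the job is handed in when it is done.

Besides the shell and the picture viewer there is one more tool, called by a JSON object that holds its "api" and its "payload", one argument or row to a line. send_rows: Moves the arm, as the interface text tells. Its arguments: {"type":"object","properties":{"slide":{"type":"array"},"delta_rot":{"type":"array"},"gripper":{"type":"array"},"newtons":{"type":"number"}},"required":["slide","delta_rot","gripper"]}

```bash
mkdir -p pics; cat > h.py <<'E'
import numpy as np, cv2
from plant import sensors, snapshot, job_done
def cloud(s):
    h,w=s["z_map"].shape; f=h/2/np.tan(np.radians(s["vertical_fov"])/2)
    v,u=np.mgrid[:h,:w]; z=s["z_map"]
    P=np.stack([(u-s["cx"])/f*z,(v-s["cy"])/f*z,z],-1)
    T=s["world_from_camera"]; W=P@T[:3,:3].T+T[:3,3]; W[z==0]=np.nan
    return W
def save(n,im): cv2.imwrite("pics/"+n,im[...,::-1])
E
python3 - <<'E'
from h import *
import pickle
print(sensors.state())
for n in("scene","side"):
    s=snapshot(n); pickle.dump(s,open(n+".pkl","wb")); save(n+"1.png",s["pixels"]); print(s["world_from_camera"].round(3).tolist(),s["vertical_fov"])
E
```

```text
{'time': 0.0, 'joint_pos': array([-1.52879408e+00,  2.59321606e-01,  1.53609165e+00, -1.39676015e-05,
        1.34795795e+00, -2.02813211e-01]), 'qvel': array([-0.00062572,  0.00113252, -0.00015932, -0.00185314, -0.00052109,
        0.00145786]), 'effort': array([ 1.20686759e-04, -4.37300348e+01, -2.84004092e+01,  7.20296544e-02,
        4.15455073e-02, -1.43368347e-04]), 'eef_pos': array([ 0.13329514, -0.53304673,  0.21782577]), 'orientation': array([-8.86951164e-04,  9.92516942e-01,  1.22103760e-01,  6.46380058e-05]), 'ft_force': array([-0.38709553, -0.02796323, -0.01071492]), 'wrist_torque': array([-0.01022031,  0.0286258 , -0.01734823]), 'gripper_width': 0.09289016007645207}
[[-0.409, 0.728, -0.551, 1.246], [0.912, 0.324, -0.25, 0.281], [-0.003, -0.605, -0.797, 1.005], [0.0, 0.0, 0.0, 1.0]] 49.40629972885337
[[-0.998, -0.024, 0.055, 0.557], [-0.056, 0.689, -0.722, 0.95], [-0.021, -0.724, -0.689, 0.987], [0.0, 0.0, 0.0, 1.0]] 50.60872856553403
```

View pics/scene1.png

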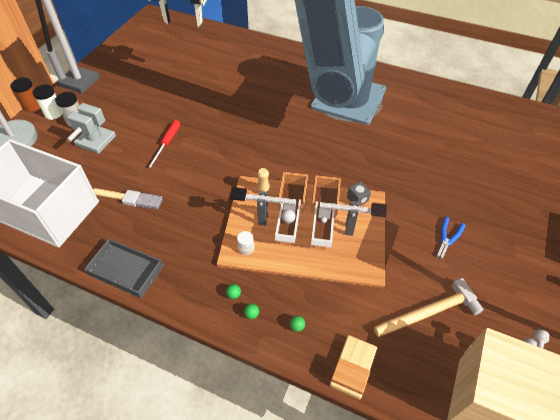

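View pics/side1.png

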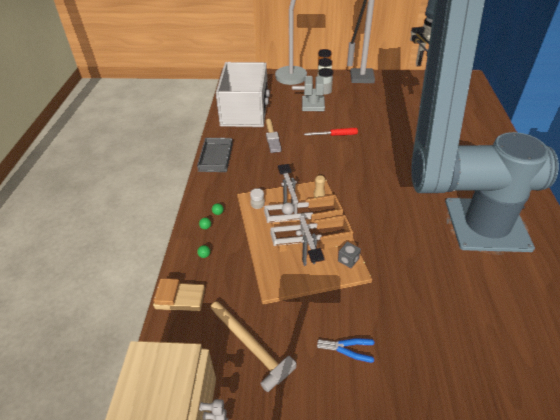

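The scene view looks back at the robot, so image left is -y. The larger ball is at about (289,215), in the rack's right lane, and its pad is at (239,194). The other pad is at (379,210) and the small ball at (324,218). The ring clamp (263,178) stands on the base near the pad to be pressed.

```bash
python3 - <<'E'
from h import *
import pickle
s=pickle.load(open("scene.pkl","rb")); W=cloud(s); im=s["pixels"]
crop=cv2.resize(im[160:270,215:395],None,fx=4.4,fy=4.4,interpolation=cv2.INTER_CUBIC); save("crop1.png",crop)
# everything seen at rack between heights
for nm,(u,v) in dict(padR=(239,194),padL=(379,210),bigball=(289,213),smallball=(324,217),clamp=(263,172),jar=(245,237),block=(358,188)).items():
    p=W[v-2:v+3,u-2:u+3].reshape(-1,3); print(nm,np.nanmedian(p,0).round(4))
# dark pads by height 0.1-0.135 and dark
g=im.max(-1)
m=((g<60)&(W[...,2]>.112)&(W[...,2]<.132)).astype(np.uint8)
n,l,st,c=cv2.connectedComponentsWithStats(m)
for i in range(1,n):
    if st[i,4]>25:
        p=W[l==i]; print(st[i],np.median(p,0).round(4),p.min(0).round(3),p.max(0).round(3))
# base board corners
b=(np.abs(W[...,2]-.016)<.005)&(im[...,0]>im[...,2]*1.5)&(im[...,0]>120)
p=W[b][:,:2].astype(np.float32); print(len(p),cv2.minAreaRect(p))
E
```

```text
padR [ 0.6176 -0.0962  0.1208]
padL [0.5231 0.2382 0.1208]
bigball [0.5998 0.0335 0.0908]
smallball [0.5603 0.1143 0.0691]
clamp [ 0.5073 -0.0817  0.0964]
jar [ 0.6957 -0.0446  0.0642]
block [0.4248 0.1626 0.0595]
[230 187  17  13 161] [ 0.6173 -0.0997  0.1202] [ 0.596 -0.12   0.112] [ 0.634 -0.08   0.125]
10304 ((0.4441530406475067, -0.5071191787719727), (2.201667547225952, 0.5333639979362488), 74.94953918457031)
```

View pics/crop1.png

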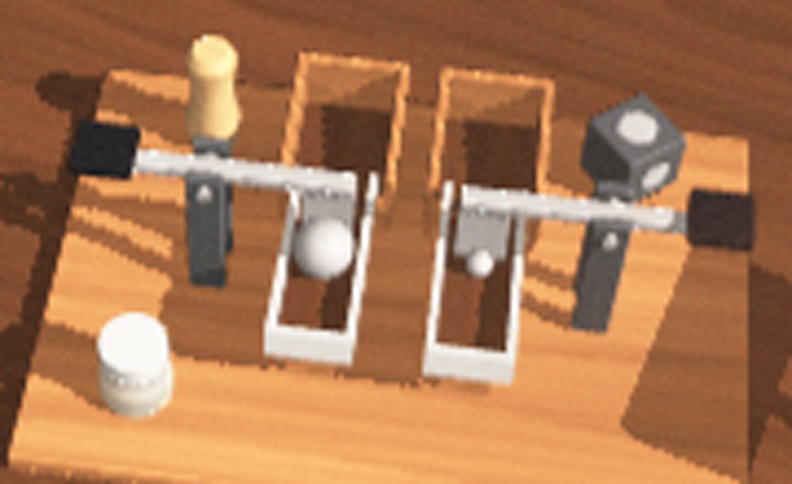

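{"api": "send_rows", "payload": {
  "slide": [
    [3.7, 3.2, 0],
    [3.7, 3.2, 0],
    [3.7, 3.2, 0],
    [3.7, 3.2, 0],
    [3.7, 3.2, 0]
  ],
  "delta_rot": [
    [0, 0, 0.14],
    [0, 0, 0.14],
    [0, 0, 0.14],
    [0, 0, 0.14],
    [0, 0, 0.14]
  ],
  "gripper": [1, 1, 1, 1, 1],
  "newtons": 10
}}

```text
time: 0.6
eef_pos: [0.3174, -0.3715, 0.215]
orientation: [-0.002, 0.888, 0.461, -0.001]
ft_force: [1.1, -1.5, -0.3]
gripper_width: 0.0576
```

{"api": "send_rows", "payload": {
  "slide": [
    [3.7, 3.2, 0],
    [3.7, 3.2, 0],
    [3.7, 3.2, 0],
    [3.7, 3.2, 0],
    [3.7, 3.2, 0]
  ],
  "delta_rot": [
    [0, 0, 0.14],
    [0, 0, 0.14],
    [0, 0, 0.14],
    [0, 0, 0.14],
    [0, 0, 0.14]
  ],
  "gripper": [1, 1, 1, 1, 1]
}}

```text
time: 1.1
eef_pos: [0.5046, -0.2054, 0.2138]
orientation: [-0.002, 0.665, 0.747, -0.002]
ft_force: [0.2, -0.8, -0.2]
gripper_width: 0.0175
```

{"api": "send_rows", "payload": {
  "slide": [
    [3.5, 3.1, 0],
    [3.5, 3.1, 0],
    [3.2, 2.8, 0],
    [1.1, 1.0, 0],
    [0, 0, 0]
  ],
  "delta_rot": [
    [0, 0, 0.08],
    [0, 0, 0.075],
    [0, 0, 0],
    [0, 0, 0],
    [0, 0, 0]
  ],
  "gripper": [1, 1, 1, 1, 1]
}}

```text
time: 1.6
eef_pos: [0.6238, -0.0946, 0.2107]
orientation: [-0.004, 0.598, 0.802, -0.002]
ft_force: [0.5, -0.7, -0.2]
gripper_width: 0.0001
```

```bash
python3 - <<'E'
from h import *
from scipy.spatial.transform import Rotation as R
st=sensors.state(); s=snapshot("wrist"); save("wrist1.png",s["pixels"])
q=st["orientation"]; T=np.eye(4); T[:3,:3]=R.from_quat(np.r_[q[1:],q[0]]).as_matrix(); T[:3,3]=st["eef_pos"]
s["world_from_camera"]=T@s["mount"]; W=cloud(s); im=s["pixels"]
print(st["eef_pos"],q,st["gripper_width"],st["joint_pos"].round(2))
m=((im.max(-1)<70)&(W[...,2]>.113)&(W[...,2]<.13)).astype(np.uint8)
n,l,ss,c=cv2.connectedComponentsWithStats(m)
for i in range(1,n):
    if ss[i,4]>100:
        p=W[l==i]; print(ss[i],cv2.minAreaRect(p[:,:2].astype(np.float32)),np.median(p[:,2]))
E
```

```text
[ 0.62376714 -0.09456963  0.21071231] [-0.00422358  0.59753428  0.80182949 -0.00210135] 0.00013921656489526186 [-0.33  0.42  1.33 -0.    1.41 -0.62]
```

View pics/wrist1.png

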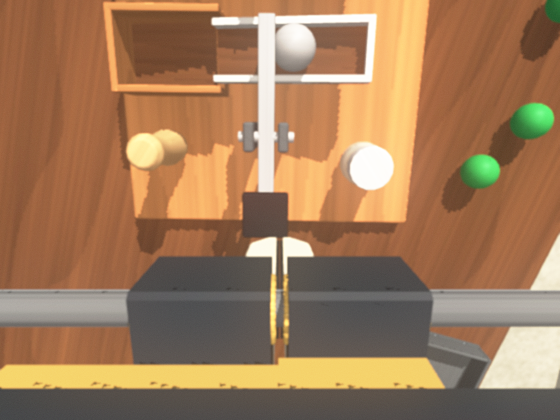

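The wrist view shows the right pad at about (265,214), its lever running up to the gate with the large ball at (295,47). The ring clamp (150,152) and jar (367,166) are well clear of the fingers.

```bash
python3 - <<'E'
from h import *
from scipy.spatial.transform import Rotation as R
st=sensors.state(); s=snapshot("wrist")
q=st["orientation"]; T=np.eye(4); T[:3,:3]=R.from_quat(np.r_[q[1:],q[0]]).as_matrix(); T[:3,3]=st["eef_pos"]
s["world_from_camera"]=T@s["mount"]; W=cloud(s); im=s["pixels"]
print(st["eef_pos"],s["mount"].round(3).tolist())
for u,v in((265,214),(147,150),(371,166),(295,47),(265,100)): print(u,v,im[v,u],W[v,u].round(4))
m=np.zeros(im.shape[:2],bool); m[185:240,235:295]=True
m&=(np.abs(W[...,2]-W[214,265,2])<.006)
p=W[m]; print(m.sum(),cv2.minAreaRect(p[:,:2].astype(np.float32)),np.median(p[:,2]))
E
```

```text
[ 0.62294743 -0.09530349  0.21060778] [[0.002, -0.969, -0.245, 0.068], [1.0, 0.003, -0.0, 0.0], [0.001, -0.245, 0.969, -0.166], [0.0, 0.0, 0.0, 1.0]]
265 214 [95 77 69] [ 0.6126 -0.1009  0.1223]
147 150 [254 238 165] [ 0.5066 -0.0838  0.0976]
371 166 [254 254 252] [ 0.6935 -0.0451  0.067 ]
295 47 [233 226 220] [0.5986 0.0253 0.0922]
265 100 [245 240 234] [ 0.5888 -0.0198  0.1156]
2075 ((0.614157497882843, -0.10203001648187637), (0.03564029186964035, 0.03622834011912346), 15.778094291687012) 0.12160485181766251
```

{"api": "send_rows", "payload": {
  "slide": [
    [-0.6, -1.1, -2],
    [0, 0, -4],
    [0, 0, -1],
    [0, 0, 0]
  ],
  "delta_rot": [
    [0, 0, 0],
    [0, 0, 0],
    [0, 0, 0],
    [0, 0, 0]
  ],
  "gripper": [1, 1, 1, 1]
}}

```text
time: 2.1
eef_pos: [0.6122, -0.1144, 0.1419]
orientation: [-0.003, 0.601, 0.799, -0.003]
ft_force: [0.2, 0.7, 0.8]
gripper_width: 0.0007
```

{"api": "send_rows", "payload": {
  "slide": [
    [0.4, 0.7, 0],
    [0, 0, 0],
    [0, 0, 0]
  ],
  "delta_rot": [
    [0, 0, 0],
    [0, 0, 0],
    [0, 0, 0]
  ],
  "gripper": [1, 1, 1]
}}

```text
time: 2.4
eef_pos: [0.6173, -0.1091, 0.146]
orientation: [-0.001, 0.602, 0.798, -0.003]
ft_force: [-0.4, -0.1, 0.2]
gripper_width: 0.0003
```

{"api": "send_rows", "payload": {
  "slide": [
    [0, 0.2, -1.5],
    [0, 0, -1.5],
    [0, 0, -1.5],
    [0, 0, -1],
    [0, 0, -0.2]
  ],
  "delta_rot": [
    [0, 0, 0],
    [0, 0, 0],
    [0, 0, 0],
    [0, 0, 0],
    [0, 0, 0]
  ],
  "gripper": [1, 1, 1, 1, 1]
}}

```text
time: 2.9
eef_pos: [0.6222, -0.108, 0.0959]
orientation: [0.007, 0.601, 0.799, -0.001]
ft_force: [-1.8, -0.3, 4.0]
gripper_width: 0.0005
```

{"api": "send_rows", "payload": {
  "slide": [
    [-0.3, 0, -0.8],
    [0, 0, -0.3],
    [0, 0, 0]
  ],
  "delta_rot": [
    [0, 0, 0],
    [0, 0, 0],
    [0, 0, 0]
  ],
  "gripper": [1, 1, 1]
}}

```text
time: 3.2
eef_pos: [0.6216, -0.1086, 0.0875]
orientation: [0.01, 0.601, 0.799, -0.0]
ft_force: [-1.3, -0.5, 3.4]
gripper_width: 0.0006
```

```bash
python3 - <<'E'
from h import *
s=snapshot("scene"); print(sensors.state()["eef_pos"])
save("crop2.png",cv2.resize(s["pixels"][130:280,200:400],None,fx=4,fy=4,interpolation=cv2.INTER_CUBIC))
E
```

```text
[ 0.62156586 -0.10868783  0.08761552]
```

View pics/crop2.png

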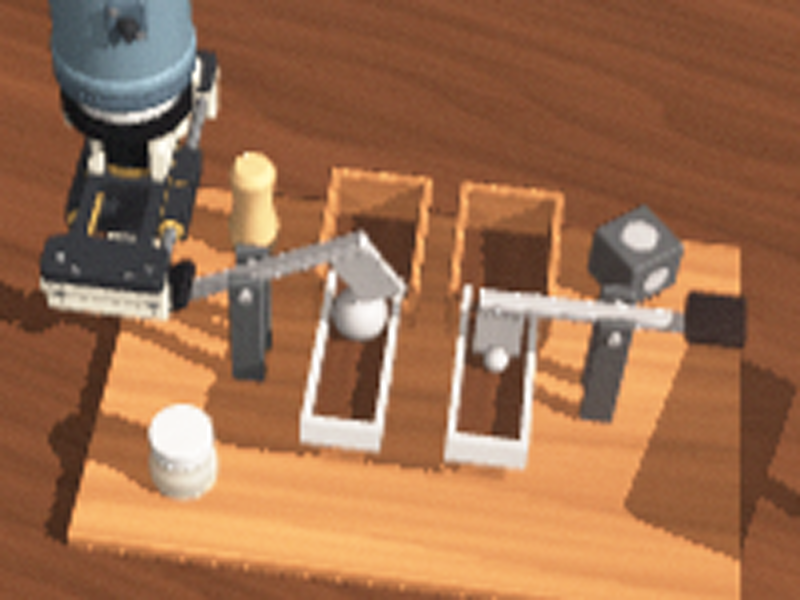

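The lever is partly pressed with its gate lifted, and the large ball (358,315 in the crop) is still under the gate. I'll press a little further and hold.

{"api": "send_rows", "payload": {
  "slide": [
    [-0.2, 0, -0.5],
    [0, 0, -0.2],
    [0, 0, 0],
    [0, 0, 0],
    [0, 0, 0]
  ],
  "delta_rot": [
    [0, 0, 0],
    [0, 0, 0],
    [0, 0, 0],
    [0, 0, 0],
    [0, 0, 0]
  ],
  "gripper": [1, 1, 1, 1, 1]
}}

```text
time: 3.75
eef_pos: [0.6208, -0.1091, 0.0816]
orientation: [0.011, 0.601, 0.799, 0.0]
ft_force: [0.2, -0.8, 4.0]
gripper_width: 0.0009
```

{"api": "send_rows", "payload": {
  "slide": [
    [0, 0, 0],
    [0, 0, 0],
    [0, 0, 0],
    [0, 0, 0],
    [0, 0, 0]
  ],
  "delta_rot": [
    [0, 0, 0],
    [0, 0, 0],
    [0, 0, 0],
    [0, 0, 0],
    [0, 0, 0]
  ],
  "gripper": [1, 1, 1, 1, 1]
}}

```text
time: 4.25
eef_pos: [0.6208, -0.1091, 0.0817]
orientation: [0.011, 0.601, 0.799, 0.0]
ft_force: [0.8, -0.2, 3.7]
gripper_width: 0.0005
```

```bash
python3 - <<'E'
from h import *
s=snapshot("scene"); print(sensors.state()["eef_pos"])
save("crop3.png",cv2.resize(s["pixels"][130:280,200:400],None,fx=4,fy=4,interpolation=cv2.INTER_CUBIC))
E
```

```text
[ 0.62083473 -0.10913294  0.08169384]
```

View pics/crop3.png

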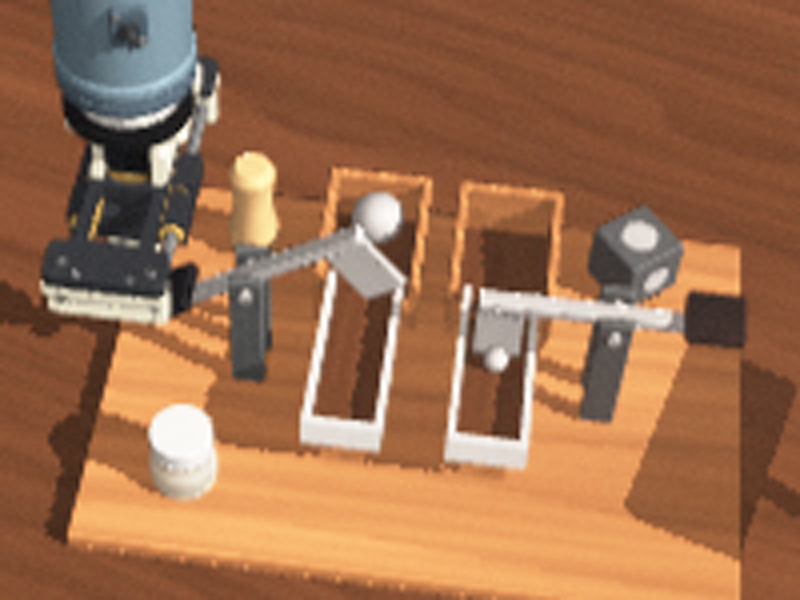

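The large ball has rolled through to the pocket area (378,215 in the crop) and the small ball is still at its gate. I'll hold another second and confirm it has settled.

{"api": "send_rows", "payload": {
  "slide": [
    [0, 0, 0],
    [0, 0, 0],
    [0, 0, 0],
    [0, 0, 0],
    [0, 0, 0]
  ],
  "delta_rot": [
    [0, 0, 0],
    [0, 0, 0],
    [0, 0, 0],
    [0, 0, 0],
    [0, 0, 0]
  ],
  "gripper": [1, 1, 1, 1, 1]
}}

```text
time: 4.8
eef_pos: [0.6208, -0.1092, 0.0817]
orientation: [0.011, 0.601, 0.799, 0.0]
ft_force: [-0.5, -0.3, 3.4]
gripper_width: 0.0005
```

{"api": "send_rows", "payload": {
  "slide": [
    [0, 0, 0],
    [0, 0, 0],
    [0, 0, 0],
    [0, 0, 0],
    [0, 0, 0]
  ],
  "delta_rot": [
    [0, 0, 0],
    [0, 0, 0],
    [0, 0, 0],
    [0, 0, 0],
    [0, 0, 0]
  ],
  "gripper": [1, 1, 1, 1, 1]
}}

```text
time: 5.3
eef_pos: [0.6208, -0.1091, 0.0817]
orientation: [0.011, 0.601, 0.799, 0.0]
ft_force: [0.1, -0.3, 3.8]
gripper_width: 0.0003
```

```bash
python3 - <<'E'
from h import *
for k in range(2):
    s=snapshot("scene"); W=cloud(s); im=s["pixels"].astype(int)
    m=np.zeros(im.shape[:2],bool); m[165:205,280:312]=True
    m&=(im.max(-1)-im.min(-1)<30)&(im.max(-1)>110)
    n,l,ss,c=cv2.connectedComponentsWithStats(m.astype(np.uint8))
    for i in range(1,n):
        if ss[i,4]>15: print(ss[i],c[i].round(1),np.nanmedian(W[l==i],0).round(4),np.nanmax(W[l==i][:,2]))
save("crop4.png",cv2.resize(s["pixels"][130:280,200:400],None,fx=4,fy=4,interpolation=cv2.INTER_CUBIC))
E
```

```text
[280 179  21  26 319] [291.5 191.3] [0.5761 0.0168 0.1204] 0.16487105221537535
[280 179  21  26 319] [291.5 191.4] [0.576  0.0168 0.1207] 0.16154931368144465
```

View pics/crop4.png

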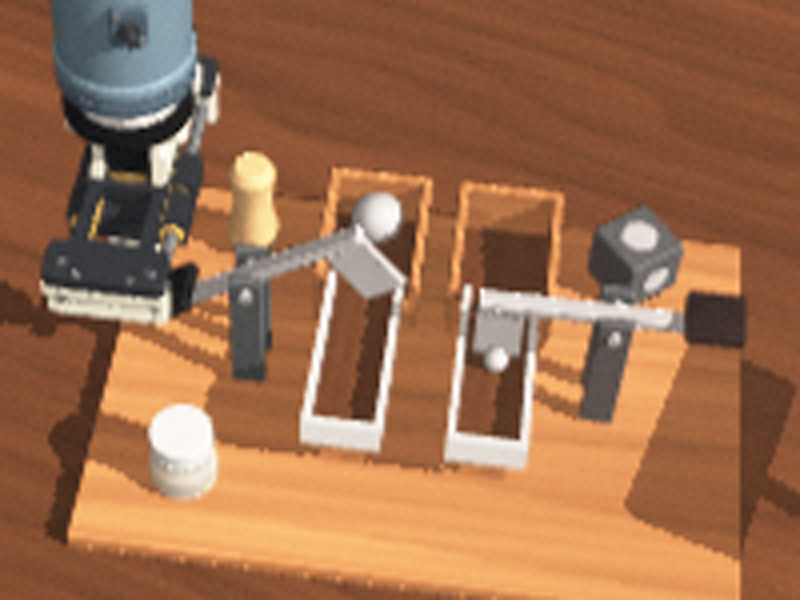

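The large ball sits still at the same spot (378,215 in the crop), between the pocket walls. I'll check its height by depth before releasing.

```bash
python3 - <<'E'
from h import *
s=snapshot("scene"); W=cloud(s)
o=np.array([.569,.0685]); R=np.array([[.963,.267],[-.267,.963]])
for u,v in((294,180),(294,184),(296,183),(324,220),(299,174),(301,182)):
    w=W[v,u]; print(u,v,w.round(3),"rack",(R@(w[:2]-o)).round(3))
E
```

```text
294 180 [ 0.47  -0.006  0.062] rack [-0.115 -0.045]
294 184 [ 0.48  -0.002  0.057] rack [-0.104 -0.044]
296 183 [0.475 0.002 0.058] rack [-0.108 -0.039]
324 220 [0.569 0.117 0.069] rack [0.013 0.047]
299 174 [ 0.444 -0.002  0.062] rack [-0.139 -0.034]
301 182 [0.446 0.006 0.034] rack [-0.135 -0.027]
```

The ball's top is near 0.065 m, which matches resting on the 30 mm pocket floor. Releasing straight up.

{"api": "send_rows", "payload": {
  "slide": [
    [0, 0, 1],
    [0, 0, 1],
    [0, 0, 1.2],
    [0, 0, 1.2],
    [0, 0, 1.5]
  ],
  "delta_rot": [
    [0, 0, 0],
    [0, 0, 0],
    [0, 0, 0],
    [0, 0, 0],
    [0, 0, 0]
  ],
  "gripper": [1, 1, 1, 1, 1]
}}

```text
time: 5.95
eef_pos: [0.6194, -0.1094, 0.1429]
orientation: [0.009, 0.601, 0.799, -0.0]
ft_force: [0.3, -1.1, 0.2]
gripper_width: 0.0001
```

{"api": "send_rows", "payload": {
  "slide": [
    [0, 0, 3],
    [0, 0, 4],
    [0, 0, 2],
    [0, 0, 0],
    [0, 0, 0]
  ],
  "delta_rot": [
    [0, 0, 0],
    [0, 0, 0],
    [0, 0, 0],
    [0, 0, 0],
    [0, 0, 0]
  ],
  "gripper": [1, 1, 1, 1, 1]
}}

```text
time: 6.45
eef_pos: [0.6167, -0.1054, 0.2393]
orientation: [0.007, 0.601, 0.799, 0.001]
ft_force: [-0.6, -0.1, -0.6]
gripper_width: 0.0005
```

```bash
python3 - <<'E'
from h import *
s=snapshot("scene"); W=cloud(s); st=sensors.state(); print(st["eef_pos"],st["ft_force"],abs(st["qvel"]).max())
for u,v in((294,180),(294,184),(324,217),(239,194),(379,210)): print(u,v,W[v,u].round(3))
save("crop5.png",cv2.resize(s["pixels"][130:280,200:400],None,fx=4,fy=4,interpolation=cv2.INTER_CUBIC))
E
```

```text
[ 0.61670579 -0.10545506  0.23915228] [ 0.44594657 -0.71726826  0.04081747] 0.012897480089685068
294 180 [ 0.471 -0.006  0.062]
294 184 [ 0.48  -0.002  0.057]
324 217 [0.563 0.115 0.073]
239 194 [ 0.619 -0.095  0.122]
379 210 [0.526 0.238 0.123]
```

View pics/crop5.png

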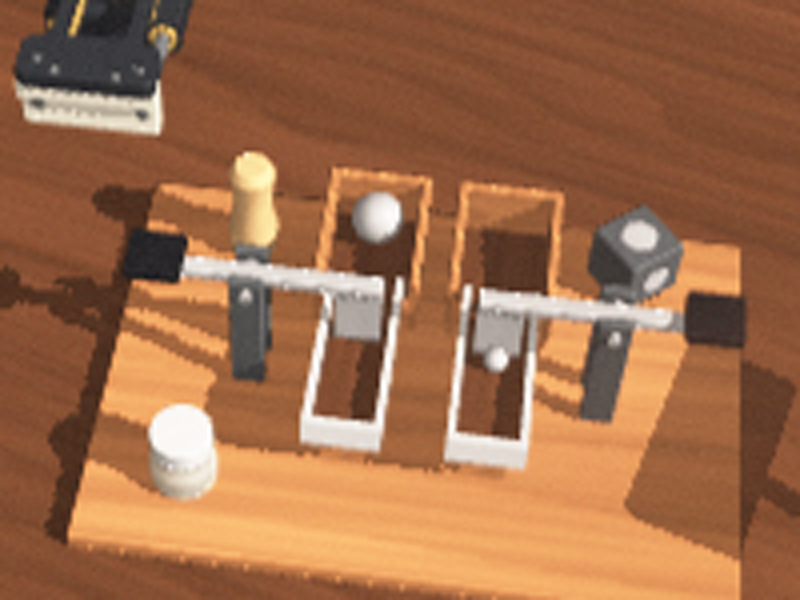

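The lever is level again with its gate shut. The large ball is in its pocket (378,217), the small ball is at its gate (497,358), and the bystanders on the rack have not moved.

```bash
python3 -c "
from h import *
print(job_done())"
```

```text
the job is handed in; nothing more can be done
None
```

The larger ball is in the catch pocket at the foot of the right lane, its gate is shut, and the job is handed in. I pressed the right pad with the closed fingertips and held it until the ball had stopped rolling. I then lifted straight up, and the robot stood clear at about 6.5 s, with about 4 N as the highest force reading.

- **Large ball:** at rest in the right pocket. The highest point measured on it was 62 mm above the table, against 66 mm expected for its top on the pocket floor.
- **Right lever:** back level, with the pad at 122 mm and the gate shut.
- **Small ball and left lever:** the small ball is still at its gate, and the left pad is at its rest height.
- **Bystanders:** the jar, ring clamp and doming block look unmoved in the pictures. I did not check the hammer, pliers, graver and brush again, but the arm went nowhere near them.
- **Disagreement:** the scene and wrist cameras put the right pad about 3–4 mm apart. I used the midpoint, which was close enough for pressing a 36 mm pad.

No checks failed.

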